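Clear the jar and hold the sprung reader lid at its mark

TASK

Someone left an amber jar on the lid of the sample reader: take it off without dropping it and stand it upright in the blue tray, leaving the other bench things alone. Then lift the reader's sprung lid by its blue handle until the green pointer on the lid's side points straight at the middle of the orange clip on the arc beside it, and hold it there; do not push the clip. The lid springs shut by itself, so finish with the gripper still holding it steady at the clip.

Things in the scene. Friction and masses are not known exactly. Their poses are not given: they have to be found in the camera images.
- reader: White sample reader fixed to the bench, 220 (x) x 180 (y) x 100 mm high without its lid; origin at the centre of its underside, x axis from its front (near the robot) to its back, z up. On its +y side, 118 mm from the middle plane, a steel arc (8 mm bar, radius 150 mm about the hinge line) carries the clip and rises, clip included, to 240 mm above the bench, with a post under its upper end.
- lid (a joint): Angle of the reader's white lid in rad: 0 shut, grows as the front edge lifts, stop at 1.2. Lid 215 x 180 x 16 mm, about 0.35 kg, hinged along the reader's y axis at its back; the spring torque is 0.9 x (angle + 0.4) N m, so with the weight some 4 to 8 N are needed at the handle, and it shuts when let go.
- lid_hinge (a point): Middle of the hinge line: in the reader's frame 105 mm behind its origin (+x) and 100 mm above it. Its x axis lies along the lid, pointing back; turns with the lid.
- lid_handle (a point): Middle of the handle's grip bar: a blue round bar of 12 mm diameter parallel to the hinge line, 98 mm free between its two posts, its axis 36 mm above the lid's top face; in the lid's frame 185 mm in front of the hinge line and 52 mm above it. It may roll between the fingers as the lid turns.
- pointer_tip (a point): Tip of the bright green pointer (6 mm thick) on the lid's +y side, 132 mm from the hinge line along the lid's underside, on a line through the hinge line (in the lid's frame -132, 100, 0 mm).
- mark (a joint): Angle of the orange clip on the arc, in rad, counted as the lid's: the lid is at the clip's middle when joint lid = joint mark. The clip covers 0.07 rad either side of its middle, is stiff on the arc and differs from start to start (0.42 to 0.8).
- mark_center (a point): Centre of the orange clip, 42 mm along the radius x 24 mm x 22 mm along the arc, centred 156 mm from the hinge line and 122 mm to the reader's +y side. Its x axis points through the hinge line, as the lid's x axis does when the lid is at the mark.
- jar: Amber glass jar with a white cap, upright, 56 mm diameter, 85 mm high, 0.15 to 0.3 kg; origin at the centre of its underside. Stands on the lid (top face 116 mm above the bench), behind the handle.
- tray: Blue open tray fixed to the bench, 150 (x) x 130 (y) x 22 mm, walls and floor 5 mm; origin at the centre of its underside. To the left or right of the reader.
- tube_rack: Green rack with capped tubes, fixed, 150 x 100 mm, 67 mm high, on the side where the tray is not; origin at the centre of its underside.
- beaker: Loose glass beaker, 70 mm diameter, 90 mm high, bystander; origin under its centre.
- reagent_bottle: Loose amber bottle with blue cap, 68 mm diameter, 150 mm high, bystander; origin under its centre.
- dish: Loose culture dish, 94 mm diameter, 15 mm high, in front of the robot, bystander; origin under its centre.
- vial: Loose small green vial with red cap, 30 mm diameter, 50 mm high, bystander; origin under its centre.

How it is judged:
On the way:
1. the jar stands upright and released in the tray, the lid still shut (horizontal distance between jar and tray below 0.065 m and z of jar in the frame of tray below 0.012 m and angle between jar's own z axis and vertical below 0.12 rad and contact force between the fingers and jar below 0.05 N and linear speed of jar below 0.03 m/s and value of joint lid below 0.05 rad), for 0.2 s.
At the end, for the whole second after the job is handed in: The lid is held still by the fingers (over 1 N on it) within 0.08 rad of the orange clip's middle, the pointer aimed at the clip, while the jar stands upright, at rest and released in the blue tray (within 65 mm of its centre, on its floor) (horizontal distance between jar and tray below 0.065 m and z of jar in the frame of tray below 0.012 m and angle between jar's own z axis and vertical below 0.12 rad and contact force between the fingers and jar below 0.05 N and linear speed of jar below 0.03 m/s and angle between the x axis of lid_hinge and the x axis of mark_center, either way round below 0.08 rad and value of joint lid above 0.3 rad and velocity of joint lid between -0.1 and 0.1 rad/s and contact force between the fingers and lid above 1 N and contact force between jar and lid below 0.05 N); the arm keeps its last pose, push and grip.
It fails at once if the jar is tipped over (angle between jar's own z axis and vertical above 0.6 rad).
It fails at once if the jar is dropped or thrown (linear speed of jar above 0.6 m/s and contact force between the fingers and jar below 0.05 N).
It fails at once if the lid is lifted with the jar on it (value of joint lid above 0.1 rad and contact force between jar and lid above 0.3 N).
It fails at once if the clip is pushed along the arc (distance of mark_center from where it was at the start of the episode above 0.01 m).
It fails at once if another loose thing on the bench is moved by more than 30 mm (distance of any of beaker, reagent_bottle, dish, vial from where it was at the start of the episode above 0.03 m).
It also fails if it takes over 61 s, if anything falls off the work surface, if the arm or the gripper's body presses on something with over 40 N, if the wrist force passes 120 N, or if a joint passes its speed limit or range.

ROBOT

A 7-joint arm with a two-finger parallel gripper is mounted at the origin on the work surface. World frame = base frame: x ahead of the robot, y to its left, z up, the work surface at z = 0. Lengths are in m, angles in rad, forces in N, time in s.
With the tool pointing down it reaches from about 0.375 to 0.925 m from the base axis. Payload 3.1 kg.
Tool frame: the origin (TCP) lies between the finger pads; the fingertips stand 19 mm ahead of it and the grasp point (between the pads) is the TCP; z points along the fingers, y is the line along which they close (so a half turn about z gives the same grasp; the last joint's range is limited). The gripper opens to 85 mm and grips with 20 to 120 N. Pads are 22 mm wide; open, the fingers measure 114 mm over their backs; the gripper's body (76 mm by 85 mm) begins 54 mm behind the grasp point. The pads swing forward as they close: fully open they stand 13 mm farther back than shut.
Start: joints at [1.033, 0.383, 0.044, 1.598, -0.018, 1.161, -0.05], TCP at [0.277, -0.588, 0.25] pointing down, gripper open.
Joint ranges: [-2.61, 2.61], [-0.41, 2.15], [-1.48, 1.57], [0, 2.5], [-1.57, 4.71], [0.05, 1.97], [-2.85, 2.85]. Speed limits (rad/s): [2.79, 2.79, 3.14, 3.14, 3.14, 3.14, 3.14].

INTERFACE

Orientations are given as a unit quaternion [x, y, z, w].
In Python, from bench import move_ptp, movel, move_j, move_gripper, pause, inverse_kinematics, read_camera, camera_params, MotionError, sign_off, look_for, tip_of, read_time_s, read_qpos, read_joint_vel, read_effort, read_eef_pos, read_tcp_rot, read_ft_force, read_ft_torque, read_finger_gap, read_grasp_force gives the robot as it stands. Calls block until the motion is done:
- move_ptp(position, orientation): joint-space move of the TCP to a pose.
- movel(position, orientation=None, speed=0.15): straight line of the TCP; orientation=None keeps the orientation; speed is the mean speed in m/s.
- move_j(angles): joint-space move.
- move_gripper(opening, effort=None): finger opening in m; effort is the grip in N (None keeps the last); returns when the fingers have stopped.
- pause(seconds).
- inverse_kinematics(position, orientation): joint angles nearest the present ones, or None.
- read_camera(name): name is "side" or "top"; returns the picture (420x560x3 uint8, red, green, blue); there is no depth.
- camera_params(name): a dict with "K" (3x3 intrinsics, pixels), "camera_from_world" (4x4, takes a point from world to camera coordinates). Camera axes: x right, y down, z forward; pixel columns grow to the right and rows downward; lengths in m; the calibration is good to about 2 mm. A picture is of the moment at which its call begins. camera_params takes no time and is no camera call.
A pose or a line that the arm cannot do raises MotionError and nothing moves.
- sign_off(): hands the job in; it is judged then, once.
Trained networks look in the newest picture that a camera, given by its name, has taken for a name from the list of things; names that differ only in an ending like _2 or _b are one class to them, and where a whole thing is asked for, a point or a joint stands for the part that bears it (a point fixed in the world has none). Each returns a list of dicts, best first, with "confidence" (0 to 1); they miss things now and then, are a little off and sometimes report something else, mostly with a low value. They report only what shows in the picture. A call takes as long as a camera call.
- look_for(camera, name): "at" ([column, row] in pixels, amid what is visible of it).
- tip_of(camera, name): "at" ([column, row] in pixels: a listed point, or the origin of a listed thing).
Readings, each from a call of its own:
- read_time_s(): time.
- read_qpos(): joint angles.
- read_joint_vel(): joint speeds.
- read_effort(): joint torques, N m.
- read_eef_pos(): TCP position.
- read_tcp_rot(): TCP orientation.
- read_ft_force(): force on the tool from outside, world axes, zero at the start.
- read_ft_torque(): the same for the moment, N m.
- read_finger_gap(): finger opening in m.
- read_grasp_force(): force on a finger pad.
Only numpy, scipy, OpenCV 4.12 (cv2) and the standard library are available. Lean on these libraries where they do the work, as an engineer would, in place of code of your own. Each camera call takes 0.05 s, during which the arm holds its last target. There are 200 camera calls.

## Working session

There is one attempt and no reset: what is moved stays moved. The work goes in short steps, each a Python script; the robot and the scene stay as the last script left them, time stands still between calls to the robot, and variables do not carry over. Pictures are saved under pics/ and viewed, at most 10 in all, crops included, and the job is handed in when it is done.

```bash
ls; mkdir -p pics
python3 - <<'E'
from bench import *
import cv2,numpy as np
ims=[]
for c in("side","top"):
    im=read_camera(c); cv2.imwrite(f"pics/{c}0.png",im[:,:,::-1])
    p=camera_params(c); print(c,p["K"],np.round(p["camera_from_world"],4))
    for n in("reader","lid_handle","lid_hinge","pointer_tip","mark_center","jar","tray","tube_rack","beaker","reagent_bottle","dish","vial"):
        r=tip_of(c,n)[:2]; print(n,[(np.round(d["at"],1).tolist(),round(d["confidence"],2)) for d in r],end=' L ')
        r=look_for(c,n)[:2]; print([(np.round(d["at"],1).tolist(),round(d["confidence"],2)) for d in r])
print(read_time_s(),read_eef_pos(),read_tcp_rot())
E
```

```text
pics
side [[448.34008966   0.         277.06717292]
 [  0.         448.34008966 208.16185271]
 [  0.           0.           1.        ]] [[-0.9949 -0.1007  0.0067  0.5572]
 [-0.0586  0.5224 -0.8507  0.1155]
 [ 0.0822 -0.8467 -0.5257  1.0779]
 [ 0.      0.      0.      1.    ]]
reader [([264.2, 228.8], 0.98)] L [([266.8, 212.6], 0.81), ([333.3, 340.2], 0.69)]
lid_handle [([292.8, 173.4], 0.92)] L [([267.5, 195.5], 0.64), ([345.3, 203.8], 0.59)]
lid_hinge [([219.1, 198.8], 0.65), ([210.7, 355.1], 0.34)] L [([266.7, 197.6], 0.69)]
pointer_tip [([280.5, 220.0], 0.62)] L [([270.1, 198.4], 0.75)]
mark_center [([275.6, 186.1], 0.5), ([267.9, 174.9], 0.16)] L [([343.3, 201.5], 0.55), ([276.6, 186.3], 0.51)]
jar [([251.0, 192.9], 0.6)] L [([245.1, 175.7], 0.74)]
tray [([323.0, 183.2], 0.7), ([248.8, 192.3], 0.23)] L [([327.3, 179.6], 0.96)]
tube_rack [([330.4, 347.1], 0.58)] L [([331.9, 339.5], 0.71), ([267.0, 152.0], 0.71)]
beaker [([214.0, 353.6], 0.82)] L [([208.0, 333.9], 0.59)]
reagent_bottle [([264.5, 174.3], 0.63)] L [([265.8, 152.0], 0.69)]
dish [([341.9, 260.7], 0.92)] L [([342.6, 25
[... 643 characters left out ...]
center [([253.9, 209.6], 0.43)] L [([255.1, 212.5], 0.73)]
jar [([305.3, 228.8], 0.7), ([296.2, 181.0], 0.59)] L [([294.9, 181.6], 0.82)]
tray [([388.5, 254.3], 0.92), ([168.0, 257.8], 0.51)] L [([388.3, 255.1], 0.77), ([145.1, 185.6], 0.38)]
tube_rack [([162.7, 260.5], 0.97)] L [([160.8, 259.5], 0.76)]
beaker [([152.7, 186.8], 0.79), ([288.8, 157.1], 0.35)] L [([147.1, 188.2], 0.58), ([405.9, 183.4], 0.4)]
reagent_bottle [([400.2, 186.8], 0.9)] L [([403.9, 186.0], 0.67)]
dish [([258.2, 266.5], 0.68)] L [([256.5, 267.4], 0.71), ([295.3, 197.4], 0.19)]
vial [([334.4, 276.1], 0.57)] L []
2.5 [ 0.27673993 -0.58812935  0.25024704] [ 9.75922072e-01  2.18119480e-01  4.13693170e-06 -4.77753276e-05]
```

```bash
python3 - <<'E'
import cv2
for c in("side","top"):
    im=cv2.imread(f"pics/{c}0.png")
    if c=="side": im=im[110:400,150:420]; im=cv2.resize(im,None,fx=2,fy=2)
    else: im=im[120:310,110:450]; im=cv2.resize(im,None,fx=2.3,fy=2.3,interpolation=2)
    cv2.imwrite(f"pics/{c}0c.png",im)
E
cat > h.py <<'E'
from bench import *
import numpy as np
def proj(c,P):
    p=camera_params(c);q=p["camera_from_world"]@np.r_[P,1];q=p["K"]@q[:3];return q[:2]/q[2]
def ray(c,uv):
    p=camera_params(c);T=p["camera_from_world"];R=T[:3,:3]
    return -R.T@T[:3,3], R.T@np.linalg.solve(p["K"],np.r_[uv,1])
def onz(c,uv,z):
    o,d=ray(c,uv);return o+d*(z-o[2])/d[2]
E
python3 - <<'E'
from h import *
T="top";S="side"
for c,n,uv,z in[(T,"reader",(294.7,199.5),0),(S,"reader",(264.2,228.8),0),(T,"handle",(304,228.2),.152),(S,"handle",(292.8,173.4),.152),
 (T,"hinge",(287.2,156.4),.1),(S,"hinge",(219.1,198.8),.1),(T,"ptr",(263.4,214.4),.1),(S,"ptr",(280.5,220),.1),(T,"jar",(296.2,181),.116),(S,"jar",(251,192.9),.116),
 (T,"tray",(388.5,254.3),0),(S,"tray",(323,183.2),0),(T,"rack",(162.7,260.5),0),(T,"bottle",(400.2,186.8),0),(T,"vial",(334.4,276.1),0),(T,"dish",(258.2,266.5),0),(T,"beaker",(152.7,186.8),0)]:
    print(c,n,onz(c,uv,z).round(4))
E
```

```text
top reader [ 0.602  -0.0529  0.    ]
side reader [ 0.5989 -0.0508  0.    ]
top handle [ 0.5131 -0.0708  0.152 ]
side handle [ 0.5299 -0.0786  0.152 ]
top hinge [ 0.7128 -0.0275  0.1   ]
side hinge [ 0.7064 -0.0231  0.1   ]
top ptr [0.5516 0.0372 0.1   ]
side ptr [0.5473 0.0549 0.1   ]
top jar [ 0.6422 -0.0518  0.116 ]
side jar [ 0.6282 -0.0332  0.116 ]
top tray [ 0.4413 -0.33    0.    ]
side tray [ 0.4497 -0.3182  0.    ]
top rack [0.4198 0.3347 0.    ]
top bottle [ 0.6418 -0.3677  0.    ]
top vial [ 0.3768 -0.17    0.    ]
top dish [0.4037 0.054  0.    ]
top beaker [0.6375 0.3698 0.    ]
```

View pics/side0c.png

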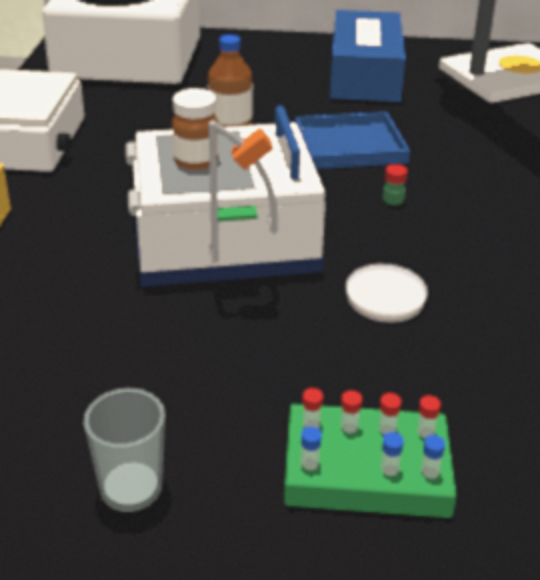

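View pics/top0c.png

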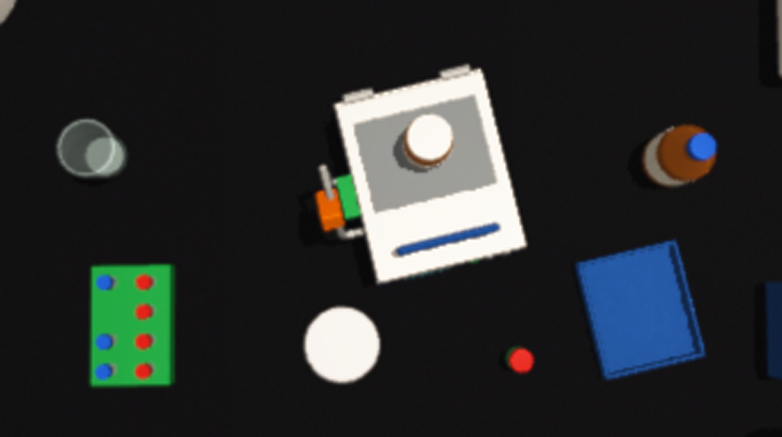

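Both pictures agree: the jar (cap at top px ~296,180) stands on the shut lid behind the blue handle (~305,224). The tray is at ~388,255, the clip at top ~(253,211) / side ~(276,184), and the bottle is behind the tray. Next I'll fit the reader pose from the lid corners and the clip angle from its orange mask.

```bash
cat > fit.py <<'E'
from h import *
import cv2, json
from scipy.optimize import least_squares, minimize_scalar
def crop(pts): return np.array(pts)/2.3+[110,120]
lid=crop([(336,104),(482,70),(526,245),(380,283)])
W=np.array([onz("top",p,.116) for p in lid])[:,:2]
# lid local: x from hinge -> front 215mm; hinge at +.105
L=np.array([[.105,.09],[.105,-.09],[-.11,-.09],[-.11,.09]])
def tf(p,X): c,s=np.cos(p[2]),np.sin(p[2]);return X@np.array([[c,s],[-s,c]])+p[:2]
hb=crop([(397,251),(498,228)]);H=np.array([onz("top",p,.152) for p in hb])[:,:2]
LH=np.array([[-.08,.049],[-.08,-.049]])
f=least_squares(lambda p:np.r_[(tf(p,L)-W).ravel(),(tf(p,LH)-H).ravel()],[.6,-.05,.2]);R=f.x
print("reader",R.round(4),"res mm",(f.fun*1000).round(1))
tr=crop([(578,264),(675,241),(704,355),(607,379)])
Wt=np.array([onz("top",p,.022) for p in tr])[:,:2]
LT=np.array([[.075,.065],[.075,-.065],[-.075,-.065],[-.075,.065]])
g=least_squares(lambda p:(tf(p,LT)-Wt).ravel(),[.44,-.33,.2]);print("tray",g.x.round(4),(g.fun*1000).round(1))
print("jar",onz("top",crop([(429,137)])[0],.201).round(4))
def rw(R,P): return np.r_[tf(R,np.array([P[:2]]))[0],P[2]]   # reader frame -> world
def lidpt(a,x,y,z):  # lid frame->reader frame
    return np.array([.105+x*np.cos(a)+z*np.sin(a),y,.1-x*np.sin(a)+z*np.cos(a)])
def clipbox(a): return [lidpt(a,-.156+sx*.021,.122+sy*.012,sz*.011) for sx in(-1,1) for sy in(-1,1) for sz in(-1,1)]
def mask(c,im,kind):
    hsv=cv2.cvtColor(im,cv2.COLOR_RGB2HSV)
    if kind=="o": return cv2.inRange(hsv,(4,190,140),(16,255,255))
    return cv2.inRange(hsv,(50,120,60),(85,255,255))
if __name__=="__main__":
    print("handle w",rw(R,lidpt(0,-.185,0,.052)).round(4),[proj(c,rw(R,lidpt(0,-.185,0,.052))).round(1) for c in("side","top")])
    for c,roi in(("side",(255,165,300,205)),("top",(243,198,262,225))):
        im=cv2.imread(f"pics/{c}0.png")[:,:,::-1].copy();m=mask(c,im,"o");k=np.zeros_like(m);x0,y0,x1,y1=roi;k[y0:y1,x0:x1]=m[y0:y1,x0:x1]
        ys,xs=np.nonzero(k);print(c,len(xs),xs.min(),xs.max(),ys.min(),ys.max())
        def iou(a,dxy=(0,0)):
            h=cv2.convexHull(np.float32([proj(c,rw(R,P)) for P in clipbox(a)]))+np.float32(dxy)
            q=np.zeros_like(k);cv2.fillPoly(q,[np.round((h)*16).astype(np.int32)],255,shift=4)
            return (q&k>0).sum()/((q|k)>0).sum()
        A=np.arange(.36,.88,.02);print([(round(a,2),round(max(iou(a,(dx,dy)) for dx in(-1.5,0,1.5) for dy in(-1.5,0,1.5)),2)) for a in A])
    np.save("R.npy",np.r_[R,g.x])
E
python3 fit.py
```

```text
reader [ 0.6028 -0.054   0.2426] res mm [ -1.8   0.8  -0.5  -0.6  -1.3  -0.9   0.8   2.5   3.1 -10.9  -0.2   9.1]
tray [ 0.4412 -0.3249  0.2382] [ 0.7  1.9  1.6 -1.1 -1.1 -2.3 -1.3  1.6]
jar [ 0.6347 -0.0486  0.201 ]
handle w [ 0.5252 -0.0733  0.152 ] [array([294.6, 174.5]), array([304.9, 223.6])]
side 38 267 284 176 192
[(np.float64(0.36), np.float64(0.0)), (np.float64(0.38), np.float64(0.0)), (np.float64(0.4), np.float64(0.0)), (np.float64(0.42), np.float64(0.0)), (np.float64(0.44), np.float64(0.01)), (np.float64(0.46), np.float64(0.04)), (np.float64(0.48), np.float64(0.04)), (np.float64(0.5), np.float64(0.04)), (np.float64(0.52), np.float64(0.05)), (np.float64(0.54), np.float64(0.06)), (np.float64(0.56), np.float64(0.09)), (np.float64(0.58), np.float64(0.1)), (np.float64(0.6), np.float64(0.12)), (np.float64(0.62), np.float64(0.12)), (np.float64(0.64), np.float64(0.12)), (np.float64(0.66), np.float64(0.12)), (np.float64(0.68), np.float64(0.12)), (np.float64(0.7), np.float64(0.12)), (np.float64(0.72), np.float64(0.12)), (np.float64(0.74), np.float64(0.12)), (np.float64(0.76), np.flo
[... 445 characters left out ...]
                                          ~~~^^^^^^^^^^^^^^^^^^^^^^^^^^^^^^^^^^^^^^^^^^^^^^^^^^^^^^^^^^^^
  File "fit.py", line 36, in <genexpr>
    A=np.arange(.36,.88,.02);print([(round(a,2),round(max(iou(a,(dx,dy)) for dx in(-1.5,0,1.5) for dy in(-1.5,0,1.5)),2)) for a in A])
                                                          ~~~^^^^^^^^^^^
  File "fit.py", line 33, in iou
    h=cv2.convexHull(np.float32([proj(c,rw(R,P)) for P in clipbox(a)]))+np.float32(dxy)
                                 ~~~~^^^^^^^^^^^
  File "h.py", line 4, in proj
    p=camera_params(c);q=p["camera_from_world"]@np.r_[P,1];q=p["K"]@q[:3];return q[:2]/q[2]
ValueError: time passes only in moves, steps and waits
```

```bash
python3 - <<'E'
from bench import camera_params
import pickle;pickle.dump({c:camera_params(c) for c in("side","top")},open("cam.pkl","wb"))
E
sed -i 's/^import numpy as np$/import numpy as np,pickle\nCAM=pickle.load(open("cam.pkl","rb"))/;s/p=camera_params(c)/p=CAM[c]/' h.py
sed -i 's/(4,190,140),(16,255,255)/(3,130,110),(18,255,255)/; s/(round(a,2),round(max/(round(float(a),2),round(float(max/; s/),2)) for a in A/)),2)) for a in A/' fit.py
python3 fit.py
```

```text
reader [ 0.6028 -0.054   0.2426] res mm [ -1.8   0.8  -0.5  -0.6  -1.3  -0.9   0.8   2.5   3.1 -10.9  -0.2   9.1]
tray [ 0.4412 -0.3249  0.2382] [ 0.7  1.9  1.6 -1.1 -1.1 -2.3 -1.3  1.6]
jar [ 0.6347 -0.0486  0.201 ]
handle w [ 0.5252 -0.0733  0.152 ] [array([294.6, 174.5]), array([304.9, 223.6])]
side 220 255 285 168 193
[(0.36, 0.0), (0.38, 0.0), (0.4, 0.0), (0.42, 0.01), (0.44, 0.04), (0.46, 0.09), (0.48, 0.11), (0.5, 0.17), (0.52, 0.23), (0.54, 0.3), (0.56, 0.39), (0.58, 0.49), (0.6, 0.6), (0.62, 0.66), (0.64, 0.67), (0.66, 0.66), (0.68, 0.68), (0.7, 0.65), (0.72, 0.67), (0.74, 0.62), (0.76, 0.53), (0.78, 0.42), (0.8, 0.33), (0.82, 0.25), (0.84, 0.19), (0.86, 0.12)]
top 153 247 259 202 219
[(0.36, 0.37), (0.38, 0.42), (0.4, 0.42), (0.42, 0.48), (0.44, 0.45), (0.46, 0.51), (0.48, 0.56), (0.5, 0.58), (0.52, 0.64), (0.54, 0.64), (0.56, 0.65), (0.58, 0.72), (0.6, 0.72), (0.62, 0.72), (0.64, 0.75), (0.66, 0.77), (0.68, 0.77), (0.7, 0.76), (0.72, 0.72), (0.74, 0.67), (0.76, 0.61), (0.78, 0.53), (0.8, 0.47), (0.82, 0.43), (0.84, 0.37), (0.86, 0.31)]
```

```bash
cat >> h.py <<'E'
def down(psi): return [float(np.cos(psi/2)),float(np.sin(psi/2)),0.,0.]
E
python3 - <<'E'
from h import *
import cv2
R=np.load("R.npy");J=np.array([.6347,-.0486])
print("jar cap side px",proj("side",[*J,.201]).round(1))
for p in (R[2],R[2]+np.pi/2,R[2]-np.pi/2):
    print(p,inverse_kinematics([.5252,-.0733,.2],down(p)),inverse_kinematics([*J,.17],down(p)))
q=down(R[2])
move_gripper(.085,40)
move_ptp([*J,.29],q)
for c in("side","top"): cv2.imwrite(f"pics/{c}1.png",read_camera(c)[:,:,::-1])
print(read_time_s(),read_eef_pos(),read_ft_force())
E
```

```text
jar cap side px [248.4 158.5]
0.24261354983406405 [ 0.36768229  0.23411069 -0.3437529   1.91946036  0.09285297  1.00322252
 -1.34558975] [ 0.27389809  0.46011037 -0.33411897  1.68608011  0.17129014  1.02421165
 -1.44550432]
1.8134098766289606 [ 0.51685214  0.25448013 -0.51351713  1.91267119  0.14646914  1.01096857
  0.18165356] [ 0.44842077  0.50151435 -0.56451452  1.67704121  0.30089829  1.05081926
  0.03116932]
-1.3281827769608325 [-1.00673991  0.60445121  1.39007847  1.97422935 -0.66248087  1.14069365
 -2.2389589 ] [-0.8641824   0.93965373  1.3685428   1.74038845 -0.95955991  1.30834957
 -2.17224007]
5.125 [ 0.63457347 -0.05037649  0.28981329] [ 0.41025386 -0.04587426 -0.65928457]
```

Run:
```python
from h import *
import cv2
R=np.load("R.npy");J=np.array([.6347,-.0486]);q=down(R[2]);T=R[3:5]
movel([*J,.165],q,speed=.12)
print(read_ft_force().round(2))
move_gripper(.04,40)
print("gap",read_finger_gap(),read_grasp_force(),read_ft_force().round(2),read_eef_pos())
movel([*J,.19],speed=.05); pause(.2)
print("gap",read_finger_gap(),read_grasp_force(),read_ft_force().round(2))
movel([*J,.27],speed=.15)
for c in("side","top"): cv2.imwrite(f"pics/{c}2.png",read_camera(c)[:,:,::-1])
print(read_time_s())
a=cv2.imread("pics/side2.png")[90:300,170:400];b=cv2.imread("pics/top2.png")[120:330,190:420]
cv2.imwrite("pics/two2.png",cv2.resize(np.hstack([a,b]),None,fx=1.7,fy=1.7))
```

```text
[0.27 0.17 0.33]
gap 0.05425848895449598 42.15093154460192 [-1.1  -1.08  5.22] [ 0.63541129 -0.04897496  0.16638039]
gap 0.054109868044777146 42.60331179946661 [-0.36  0.3  -2.57]
8.3417
```

View pics/two2.png

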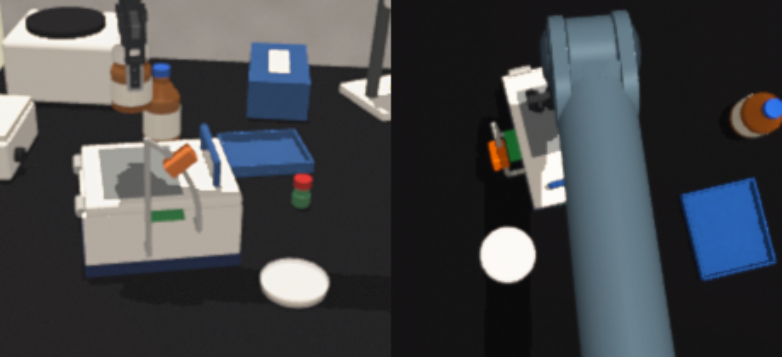

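The jar hangs upright in the fingers (side crop ~(132,90)) and the lid is shut and clear. Next I'll place it in the tray.

Run:
```python
from h import *
import cv2
R=np.load("R.npy");q=down(R[2]);T=R[3:5]
movel([*T,.27],q,speed=.2)
movel([*T,.075],speed=.15)
f0=read_ft_force()[2]; z=.068
while z>.048:
    movel([*T,z],speed=.04)
    f=read_ft_force()[2]-f0
    if f>2: break
    z-=.003
print("z",z,f,read_eef_pos(),read_time_s())
pause(.2)
move_gripper(.08,40); pause(.3)
print(read_grasp_force(),read_finger_gap())
movel([*T,.2],speed=.15)
move_ptp([.5252-.05,-.0733-.01,.28],down(R[2]+np.pi/2))
print(read_time_s())
for c in("side","top"):
    cv2.imwrite(f"pics/{c}3.png",read_camera(c)[:,:,::-1])
    for n in ("jar","tray"): print(c,n,tip_of(c,n)[:2])
a=cv2.imread("pics/side3.png")[90:300,170:400];b=cv2.imread("pics/top3.png")[120:330,240:470]
cv2.imwrite("pics/two3.png",cv2.resize(np.hstack([a,b]),None,fx=1.7,fy=1.7))
```

```text
z 0.05299999999999999 15.905912076713264 [ 0.44141287 -0.32496923  0.05556165] 13.2
0.0 0.07989797051663292
16.25
side jar [{'at': [328.3, 182.4], 'confidence': 0.95}, {'at': [276.7, 182.7], 'confidence': 0.54}]
side tray [{'at': [323.8, 182.9], 'confidence': 0.68}]
top jar [{'at': [390.1, 254.3], 'confidence': 0.81}]
top tray [{'at': [384.8, 256.7], 'confidence': 0.87}, {'at': [258.5, 267.6], 'confidence': 0.44}]
```

View pics/two3.png

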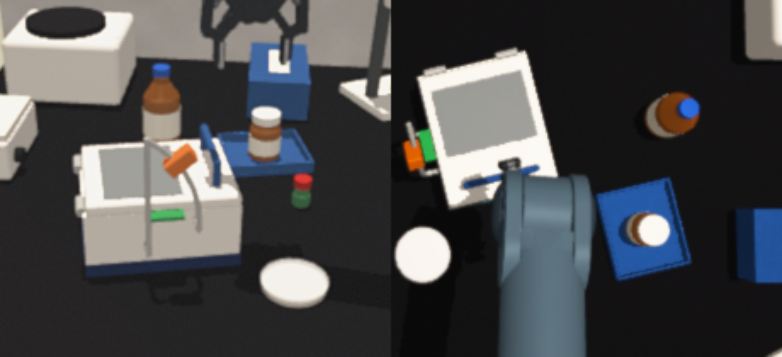

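The jar stands upright in the tray (side crop ~(265,135)), and nothing else has moved. Next I'll grasp the handle and lift along the hinge arc to just short of the estimated mark.

```bash
cat > lift.py <<'E'
from h import *
import fit_lite as F
E
sed '/^if __name__/,$d;/^lid=/,/^print("jar"/d' fit.py > fl.py; rm lift.py
python3 - <<'E'
from fl import *
R=np.load("R.npy")[:3];q=down(R[2]+np.pi/2)
H=lambda a: rw(R,lidpt(a,-.185,0,.052))
print([H(a).round(3).tolist() for a in(0,.3,.67)],[inverse_kinematics(H(a),q) is not None for a in(0,.3,.67,.8)])
h=H(0)
move_gripper(.055,70)
move_ptp([h[0],h[1],.24],q)
movel([h[0],h[1],.153],speed=.1)
print(read_ft_force().round(2))
move_gripper(.0,70); pause(.2)
print("gap",read_finger_gap(),read_grasp_force(),read_ft_force().round(2),read_eef_pos().round(4),read_time_s())
off=np.array(read_eef_pos())-h; off[2]=.001; np.save("off.npy",off)
for a in np.arange(.1,.61,.1):
    movel(H(a)+off,q,speed=.06)
    print(round(a,2),read_finger_gap().__round__(4),read_ft_force().round(1),(read_eef_pos()-H(a)-off).round(4))
for c in("side","top"): cv2.imwrite(f"pics/{c}4.png",read_camera(c)[:,:,::-1])
a=cv2.imread("pics/side4.png")[120:270,190:370];b=cv2.imread("pics/top4.png")[140:290,220:400]
cv2.imwrite("pics/two4.png",cv2.resize(np.hstack([a,b]),None,fx=2.2,fy=2.2))
print(read_time_s())
E
```

```text
Traceback (most recent call last):
  File "fl.py", line 5, in rw
    def rw(R,P): return np.r_[tf(R,np.array([P[:2]]))[0],P[2]]   # reader frame -> world
                              ^^
NameError: name 'tf' is not defined
```

```bash
grep '^def tf' fit.py > t; cat t >> fl.py; rm t
python3 - <<'E'
from fl import *
R=np.load("R.npy")[:3];q=down(R[2]+np.pi/2)
H=lambda a: rw(R,lidpt(a,-.185,0,.052))
print([H(a).round(3).tolist() for a in(0,.3,.67)],[inverse_kinematics(H(a),q) is not None for a in(0,.3,.67,.8)])
h=H(0)
move_gripper(.055,70)
move_ptp([h[0],h[1],.24],q)
movel([h[0],h[1],.153],speed=.1)
print(read_ft_force().round(2))
move_gripper(.0,70); pause(.2)
print("gap",read_finger_gap(),read_grasp_force(),read_ft_force().round(2),read_eef_pos().round(4),read_time_s())
if read_finger_gap()<.008: raise SystemExit
off=np.array(read_eef_pos())-h; off[2]=.001; np.save("off.npy",off)
for a in np.arange(.1,.61,.1):
    movel(H(a)+off,q,speed=.06)
    print(round(a,2),round(read_finger_gap(),4),read_ft_force().round(1),(read_eef_pos()-H(a)-off).round(4))
for c in("side","top"): cv2.imwrite(f"pics/{c}4.png",read_camera(c)[:,:,::-1])
a=cv2.imread("pics/side4.png")[120:270,190:370];b=cv2.imread("pics/top4.png")[140:290,220:400]
cv2.imwrite("pics/two4.png",cv2.resize(np.hstack([a,b]),None,fx=2.2,fy=2.2))
print(read_time_s())
E
```

```text
[[0.525, -0.073, 0.152], [0.548, -0.068, 0.204], [0.595, -0.056, 0.256]] [True, True, True, True]
[-0.13 -0.09  0.51]
gap 0.00956381948522266 68.16201567649841 [ 5.24  1.06 -1.51] [ 0.5274 -0.0728  0.1539] 18.9833
0.1 0.0093 [ 4.6 -0.9 -8.6] [-0.0009 -0.0002 -0.0012]
0.2 0.0092 [ 1.3 -0.3 -8. ] [-0.0011 -0.0002 -0.0005]
0.3 0.0093 [-5.  -1.9 -4.4] [-0.0014 -0.0003  0.0002]
0.4 0.0095 [-8.7 -1.4 -1.3] [-0.002  -0.0004  0.0002]
0.5 0.0095 [-10.4  -1.    1.8] [-0.0027 -0.0005  0.0005]
0.6 0.0095 [-12.7  -2.2   5.1] [-0.0032 -0.0006  0.0012]
21.9
```

View pics/two4.png

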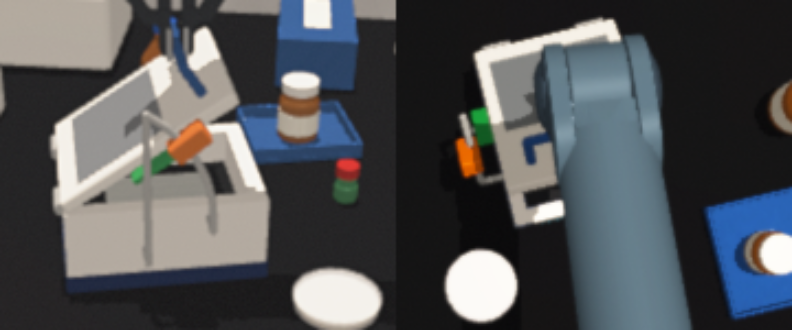

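The lid is up near 0.6 and the pointer (side crop ~(152,168)) is almost in line with the clip (~(190,142)). The jar is still upright in the tray. I'll measure both angles from the masks.

```bash
cat > ang.py <<'E'
from fl import *
import sys
R=np.load("R.npy")[:3]
def comp(im,kind,roi):
    m=mask(None,im,kind);x0,y0,x1,y1=roi;k=np.zeros_like(m);k[y0:y1,x0:x1]=m[y0:y1,x0:x1];return k
def planept(c,uv,y):  # intersect ray with reader plane y -> polar about hinge
    o,d=ray(c,uv);n=np.array([-np.sin(R[2]),np.cos(R[2]),0]);r0=np.array([*R[:2],0])
    t=(y-(o-r0)@n)/(d@n);P=o+t*d-r0;X=P@np.array([np.cos(R[2]),np.sin(R[2]),0])
    return .105-X,P[2]-.1
def load(f): return cv2.imread(f)[:,:,::-1].copy()
def axis(k):
    ys,xs=np.nonzero(k);p=np.c_[xs,ys].astype(float);return p
def report(fs,im=None):
    im=load(fs) if im is None else im
    g=axis(comp(im,"g",(240,170,295,230)));o=axis(comp(im,"o",(262,160,302,200)))
    for n,p,y in(("ptr",g,.1),("clip",o,.128)):
        q=np.array([planept("side",u,y) for u in p]);a=np.arctan2(q[:,1],q[:,0])
        c=q.mean(0);v=np.linalg.svd(q-c)[2][0]
        print(n,len(p),"pix",p.mean(0).round(1),"r",np.hypot(*c).round(4),"ang",np.arctan2(c[1],c[0]).round(3),"spread",np.percentile(a,[5,95]).round(3),"axis",np.arctan(v[1]/v[0]).round(3))
if __name__=="__main__":
    for f in sys.argv[1:]: print(f);report(f)
E
python3 ang.py pics/side0.png pics/side3.png pics/side4.png
python3 - <<'E'
from ang import *
h=[.105,0,.1];off=np.load("off.npy");e=np.array(read_eef_pos())-off
c,s=np.cos(R[2]),np.sin(R[2]);d=e-[*R[:2],0];x=d[0]*c+d[1]*s
print("kin lid",np.arctan2(d[2]-.1,.105-x)-np.arctan2(.052,.185), "r",np.hypot(d[2]-.1,.105-x),np.hypot(.185,.052))
k=cv2.resize(load("pics/side4.png")[150:230,235:310][:,:,::-1],None,fx=8,fy=7);cv2.imwrite("pics/z4.png",k)
# expected hull of clip, centroid per angle, side
for a in(.6,.64,.68,.72):
    P=np.float32([proj("side",rw(R,p)) for p in clipbox(a)]);m=cv2.moments(cv2.convexHull(P));print(a,"clip cen",round(m["m10"]/m["m00"],1),round(m["m01"]/m["m00"],1), "tip",proj("side",rw(R,lidpt(a,-.132,.1,0))).round(1))
E
```

```text
pics/side0.png
ptr 98 pix [267.8 216.1] r 0.1061 ang 0.006 spread [-0.052  0.067] axis -0.016
clip 215 pix [275.4 184.1] r 0.155 ang 0.693 spread [0.613 0.77 ] axis 0.786
pics/side3.png
ptr 97 pix [267.9 216.1] r 0.1061 ang 0.006 spread [-0.049  0.067] axis -0.021
clip 215 pix [275.4 184.1] r 0.155 ang 0.693 spread [0.613 0.77 ] axis 0.786
pics/side4.png
ptr 73 pix [259.3 195.4] r 0.1042 ang 0.584 spread [0.524 0.648] axis 0.514
clip 228 pix [275.6 184.2] r 0.1552 ang 0.69 spread [0.606 0.77 ] axis 0.809
kin lid 0.5908067594477677 r 0.19520774286428383 0.19216919628285903
0.6 clip cen 279.3 187.0 tip [269.  188.1]
0.64 clip cen 277.7 185.1 tip [267.6 186.5]
0.68 clip cen 275.9 183.2 tip [266.2 184.9]
0.72 clip cen 274.1 181.3 tip [264.6 183.4]
```

View pics/z4.png

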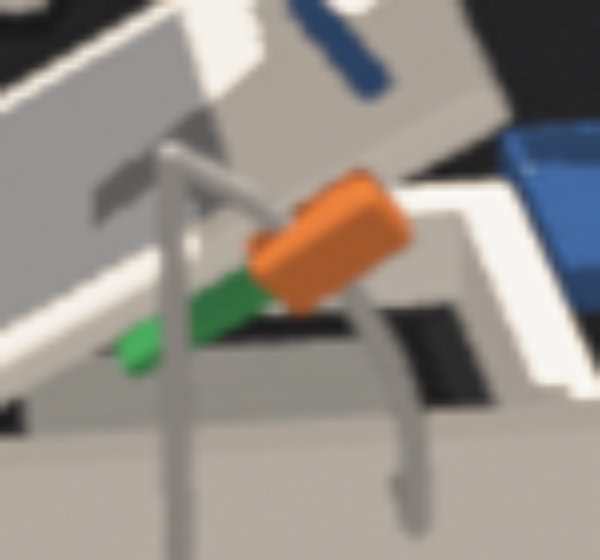

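Run:
```python
from ang import *
q=down(R[2]+np.pi/2);off=np.load("off.npy")+[-.003,-.0007,.001]
H=lambda a: rw(R,lidpt(a,-.185,0,.052))
for a in(.63,.675): movel(H(a)+off,q,speed=.04)
pause(.5)
e=np.array(read_eef_pos())-np.load("off.npy");c,s=np.cos(R[2]),np.sin(R[2]);d=e-[*R[:2],0];x=d[0]*c+d[1]*s
print("kin lid",np.arctan2(d[2]-.1,.105-x)-np.arctan2(.052,.185),read_ft_force().round(1),read_finger_gap(),read_grasp_force(),read_time_s())
im=read_camera("side");cv2.imwrite("pics/side5.png",im[:,:,::-1]);report(None,im.copy())
im=read_camera("top");cv2.imwrite("pics/top5.png",im[:,:,::-1])
cv2.imwrite("pics/z5.png",cv2.resize(load("pics/side5.png")[150:230,235:310][:,:,::-1],None,fx=8,fy=7))
```

```text
kin lid 0.6511541702938329 [-7.2 -1.8 -4.2] 0.009012215087960877 68.97691011428833 23.0417
ptr 66 pix [256.9 193.5] r 0.103 ang 0.654 spread [0.602 0.71 ] axis 0.624
clip 228 pix [275.6 184.1] r 0.1553 ang 0.691 spread [0.606 0.769] axis 0.812
```

View pics/z5.png

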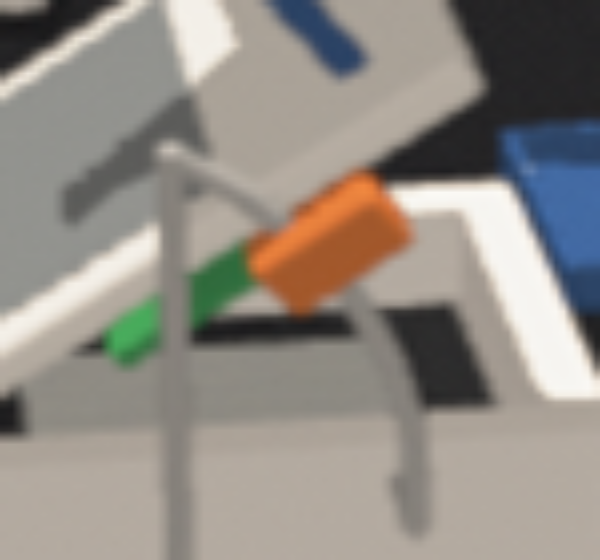

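Run:
```python
from ang import *
q=down(R[2]+np.pi/2);off=np.load("off.npy")+[-.003,-.0007,.001]
movel(rw(R,lidpt(.692,-.185,0,.052))+off,q,speed=.03); pause(.5)
im=read_camera("side");cv2.imwrite("pics/side6.png",im[:,:,::-1]);report(None,im.copy())
print(read_ft_force().round(1),read_finger_gap(),read_grasp_force(),abs(read_joint_vel()).max(),tip_of("side","jar")[:1],read_time_s())
print(sign_off())
```

```text
ptr 65 pix [256.4 193.1] r 0.1028 ang 0.671 spread [0.621 0.724] axis 0.649
clip 231 pix [275.6 184. ] r 0.1554 ang 0.692 spread [0.606 0.771] axis 0.824
[-8.7 -0.7 -3. ] 0.009507774729389648 68.98953437805176 0.0018965624668021938 [{'at': [325.4, 183.0], 'confidence': 0.89}] 24.0
the job is handed in; nothing more can be done
None
```

I handed the job in at about 24 s: the jar stands upright in the blue tray, and the gripper holds the lid steady at about 0.67 rad, where I measured the clip's middle to be (0.66–0.69); the clip was not pushed, and `sign_off` returned no verdict.

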